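# Clear the landing plate, then jack up and hold the instrument bracket

### The job

With the scraper block, wipe all the loose chips off the steel plate of the black instrument onto the bench, without touching the chips with the gripper and before you move the jack, then set the scraper down on the bench clear of the plate. Stand the blue jack on the cleared plate with its saddle centred under the yellow lift pad, and give it a trial stroke: red handle fully down so that the bracket rises, then let it come fully back up. Then press the handle fully down again and finish while still holding it down, with the bracket raised on the jack alone; never touch the bracket with the robot, and leave the other things on the bench where they are.

Things in the scene. Friction and masses are not known exactly. Their poses are not given: they have to be found in the camera images.
- tester: Black bench instrument with column and steel landing plate, fixed. Origin on the bench right below the lift pad; x from the plate towards the column, z up. The plate spans x -200 to +35 mm, y -65 to +65 mm, top 8 mm above the bench; foot and column begin at x = +60 mm; above the plate all is open for x below -25 mm. Chips start at x -142 to -58 mm.
- lift_pad (a point): Centre of the lower face of the yellow disc (28 mm across) under the instrument's black bracket, 71 mm above the bench when down; a yellow dot on the bracket's top, 21 mm higher, marks the same spot. The bracket arm is 50 mm wide, begins 20 mm on the plate side (tester -x) of the pad and runs to the column; its top by the pad is 92 mm above the bench.
- carriage (a joint): Height in m by which the bracket is raised on its guide: 0 resting down, up to 0.03. It weighs about 0.6 kg and falls back when not carried.
- bracket: The black bracket carrying the lift pad, sliding up and down with joint carriage. Same origin and axes as tester when down.
- jack: Loose blue lever jack, 0.8 kg. Origin on its underside below the handle pivot; x to the saddle end. Base 60 mm wide, 10 thick, x -125 to +80. Two upright cheeks to grip across y: 40 mm over their outsides, x -35 to +15, up to 55 high. Round steel saddle (32 mm across) at x +55, top 55 high when down. Handle pivot at x 0, 40 high; the handle runs back (-x) between the cheeks.
- saddle (a point): Centre of the top face of the jack's saddle (jack x +55 mm, 55 mm high when down). Pressing the handle raises it, 40 mm per rad, 20 mm in all: standing on the plate it meets the pad after 8 mm.
- jack_handle (a joint): Jack handle angle in rad: 0 fully up (leaning 0.5 rad above level towards the back), 0.5 fully down (level). Springs back up when let go; holding it fully down with the bracket on it takes roughly 8 N at the paddle.
- scraper: Scraper block, loose, 130 g: green bar with black rubber lip 100 mm long (x), 22 mm thick (y), and a wooden grip ridge on top (60 mm long, 18 mm thick, 27 to 61 mm high). Origin at the centre of the underside, z up.
- paddle (a point): Centre of the top face of the red paddle (40 mm long, 34 mm wide, 8 mm thick) at the handle's end: 105 mm along the handle from the pivot and 4 mm above its axis.
- chip0: Loose copper or brass coloured chip about 18 x 18 x 8 mm, 14 g, lying on the landing plate; origin at its centre (4 mm above what it lies on).
- chip1: Loose copper or brass coloured chip about 18 x 18 x 8 mm, 14 g, lying on the landing plate; origin at its centre (4 mm above what it lies on).
- chip2: Loose copper or brass coloured chip about 18 x 18 x 8 mm, 14 g, lying on the landing plate; origin at its centre (4 mm above what it lies on).
- chip3: Loose copper or brass coloured chip about 18 x 18 x 8 mm, 14 g, lying on the landing plate; origin at its centre (4 mm above what it lies on).
- bottle: Bystander: white closed bottle, 60 mm across, 150 mm tall. Leave it alone. Origin at its underside.
- jar: Bystander: amber closed jar, 60 mm across, 75 mm tall. Leave it alone. Origin at its underside.
- weight: Bystander: brass knobbed weight, 44 mm across, 58 mm tall. Leave it alone. Origin at its underside.
- test_disc: Bystander: flat steel disc, 60 mm across, 14 mm thick. Leave it alone. Origin at its underside.
- screwdriver: Bystander: screwdriver lying on the bench. Leave it alone. Origin at its underside.
- wrench: Bystander: wrench lying on the bench. Leave it alone. Origin at its underside.
- thumb_nut: Bystander: small steel thumb nut, 32 mm across, 24 mm tall. Leave it alone. Origin at its underside.
Not all that is in view belongs to the job. Of the things that look like the scraper, the smallest one is meant.

How it is judged:
On the way, in this order (a step that is already met when the one before it is completed fails the run):
1. all chips are off the plate, the jack not yet moved ((height (world z) of chip0 below 0.0098 m or (height (world z) of chip0 below 0.025 m and (y of chip0 in the frame of tester above 0.068 m or y of chip0 in the frame of tester below -0.068 m or x of chip0 in the frame of tester below -0.203 m))) and (height (world z) of chip1 below 0.0098 m or (height (world z) of chip1 below 0.025 m and (y of chip1 in the frame of tester above 0.068 m or y of chip1 in the frame of tester below -0.068 m or x of chip1 in the frame of tester below -0.203 m))) and (height (world z) of chip2 below 0.0098 m or (height (world z) of chip2 below 0.025 m and (y of chip2 in the frame of tester above 0.068 m or y of chip2 in the frame of tester below -0.068 m or x of chip2 in the frame of tester below -0.203 m))) and (height (world z) of chip3 below 0.0098 m or (height (world z) of chip3 below 0.025 m and (y of chip3 in the frame of tester above 0.068 m or y of chip3 in the frame of tester below -0.068 m or x of chip3 in the frame of tester below -0.203 m))) and distance of jack from where it was at the start of the episode below 0.03 m), for 0.2 s.
2. the jack stands on the plate with its saddle under the lift pad, the scraper set aside (horizontal distance between saddle and lift_pad below 0.012 m and angle between jack's own z axis and vertical below 0.05 rad and height (world z) of jack between 0.005 and 0.012 m and x of jack in the frame of tester below 0 m and (x of scraper in the frame of tester below -0.21 m or y of scraper in the frame of tester above 0.078 m or y of scraper in the frame of tester below -0.078 m) and height (world z) of scraper between -0.01 and 0.03 m and contact force between each of the arm, the fingers and scraper below 0.1 N and linear speed of jack below 0.02 m/s and value of joint jack_handle below 0.1 rad), for 0.2 s.
3. trial stroke: handle down, bracket raised on the jack (value of joint jack_handle above 0.42 rad and value of joint carriage above 0.006 m and horizontal distance between saddle and lift_pad below 0.012 m and angle between jack's own z axis and vertical below 0.05 rad and height (world z) of jack between 0.005 and 0.012 m and x of jack in the frame of tester below 0 m and contact force between jack and bracket above 2 N), for 0.1 s.
4. handle back up, bracket down (value of joint jack_handle below 0.06 rad and value of joint carriage below 0.0015 m), for 0.1 s.
At the end, for the whole second after the job is handed in: Fingers hold the handle down (joint over 0.42 rad, over 1.5 N); bracket up over 6 mm, borne by the jack (over 2 N), robot not touching it; jack level on the plate, saddle within 12 mm of the pad centre; all chips on the bench off the plate; scraper released on the bench clear of the plate (all of step 3 and (height (world z) of chip0 below 0.0098 m or (height (world z) of chip0 below 0.025 m and (y of chip0 in the frame of tester above 0.068 m or y of chip0 in the frame of tester below -0.068 m or x of chip0 in the frame of tester below -0.203 m))) and (height (world z) of chip1 below 0.0098 m or (height (world z) of chip1 below 0.025 m and (y of chip1 in the frame of tester above 0.068 m or y of chip1 in the frame of tester below -0.068 m or x of chip1 in the frame of tester below -0.203 m))) and (height (world z) of chip2 below 0.0098 m or (height (world z) of chip2 below 0.025 m and (y of chip2 in the frame of tester above 0.068 m or y of chip2 in the frame of tester below -0.068 m or x of chip2 in the frame of tester below -0.203 m))) and (height (world z) of chip3 below 0.0098 m or (height (world z) of chip3 below 0.025 m and (y of chip3 in the frame of tester above 0.068 m or y of chip3 in the frame of tester below -0.068 m or x of chip3 in the frame of tester below -0.203 m))) and height (world z) of each of chip0, chip1, chip2, chip3, scraper above -0.01 m and (x of scraper in the frame of tester below -0.21 m or y of scraper in the frame of tester above 0.078 m or y of scraper in the frame of tester below -0.078 m) and height (world z) of scraper below 0.03 m and contact force between each of the arm, the fingers and scraper below 0.1 N and contact force between the fingers and jack above 1.5 N and contact force between each of the arm, the fingers and bracket below 0.1 N and linear speed of jack below 0.02 m/s); the arm keeps its last pose, push and grip.
It fails at once if the robot touches a chip (contact force between any of the fingers, the arm and chip0 above 0.3 N or contact force between any of the fingers, the arm and chip1 above 0.3 N or contact force between any of the fingers, the arm and chip2 above 0.3 N or contact force between any of the fingers, the arm and chip3 above 0.3 N).
It fails at once if the robot touches the bracket (contact force between any of the fingers, the arm and bracket above 0.5 N).
It fails at once if a bystander is moved more than 30 mm (distance of any of bottle, jar, weight, test_disc, screwdriver, wrench, thumb_nut from where it was at the start of the episode above 0.03 m).
It also fails if it takes over 72 s, if anything falls off the work surface, if the arm or the gripper's body presses on something with over 40 N, if the wrist force passes 120 N, or if a joint passes its speed limit or range.

### The arm

A 6-joint arm with a two-finger parallel gripper is mounted at the origin on the work surface. World frame = base frame: x ahead of the robot, y to its left, z up, the work surface at z = 0. Lengths are in m, angles in rad, forces in N, time in s.
With the tool pointing down it reaches from about 0.25 to 0.8 m from the base axis. Payload 8.5 kg.
Tool frame: the origin (TCP) lies midway between the tips of the shut fingers; the grasp point (between the pads) lies 19 mm behind it; z points along the fingers, y is the line along which they close (so a half turn about z gives the same grasp; the last joint's range is limited). The gripper opens to 85 mm and grips with 20 to 120 N. Pads are 22 mm wide; open, the fingers measure 114 mm over their backs; the gripper's body (76 mm by 85 mm) begins 54 mm behind the grasp point. The pads swing forward as they close: fully open they stand 13 mm farther back than shut.
Start: joints at [-1.248, 0.238, -0.013, 1.319, 0, 1.571], TCP at [0.167, -0.498, 0.231] pointing down, gripper open.
Joint ranges: [-2.66, 2.66], [-1.03, 1.9], [-1.14, 1.46], [-1.82, 2.27], [-1.45, 1.34], [-3.14, 3.14]. Speed limits (rad/s): [2.22, 2.22, 2.79, 3.14, 3.14, 3.14].

### API

Orientations are given as a rotation vector (axis times angle).
In Python, from rig import r gives the robot as it stands.
- The arm moves only by the tool move_arm, never from a script. Its argument "plan" is a list of rows, each a list of 3 entries, a list of its own where there are three numbers: the shift along the tool's x, y, z in m, then the turn, a rotation vector about the tool's x, y, z in rad, then the finger opening in m, from 0 to 0.0854. In form: [[[tx, ty, tz], [wx, wy, wz], fingers], ...]. A call has 1 to 12 rows; each row shifts and turns the commanded pose from where the row before left it, along the tool's axes as they then stand; what a row does not reach is not made up. A row lasts 1/12 s, in which the tool goes at most 41.7 mm and 7.16 degrees, less where a joint would pass 70% of its speed; a pose out of reach is approached as far as the arm can. A call with a gripper value outside its range is refused whole. The fingers move at their own pace and stop on an object; "squeeze" is the grip in N (left out, the last holds). Time passes only in rows, so rows that do not move let the fingers close. It gives the time, the measured TCP pose, the force, the opening and the grip force at its end, in the units of the state.
- r.get_state(): the state, without advancing time (a new reading comes with each control period).
- r.camera(name): name is "scene" or "top"; returns (picture, depth): 480x640x3 uint8, red, green, blue; 480x640 float32, m along the optical axis (not along the pixel's ray), 0 where there is no reading.
- r.camera_params(name): a dict with "vfov" (degrees; the focal length in pixels is half the picture's height over the tangent of half this angle, whatever the lens; pixels are square), "cx", "cy" (the principal point, pixels), "R" (3x3) and "t" (3): a world point X has camera coordinates R X + t. Camera axes: x right, y down, z forward; pixel columns grow to the right and rows downward; lengths in m; the calibration is good to about 2 mm. A picture is of the moment at which its call begins. camera_params takes no time and is no camera call.
- r.finish_job(): hands the job in; it is judged then, once.
The state is a dict: "time_s": time; "joint_positions": joint angles; "qd": joint speeds; "joint_torque": joint torques, N m; "position": TCP position; "ee_rot": TCP orientation; "ft_force": force on the tool from outside, world axes, zero at the start; "moment": the same for the moment, N m; "width": opening from 0.0 (shut) to 1.0 (fully open); "grip_force": force on a finger pad.
Only numpy, scipy, OpenCV 4.12 (cv2) and the standard library are available. Lean on these libraries where they do the work, as an engineer would, in place of code of your own. Each camera call takes 0.05 s, during which the arm holds its last target. There are 200 camera calls.

## Working session

There is one attempt and no reset: what is moved stays moved. The work goes in short steps, Python scripts to look and compute and a tool call to move; the robot and the scene stay as the last step left them, time stands still between calls to the robot, and variables do not carry over. Pictures are saved under pics/ and viewed, at most 10 in all, crops included, and the job is handed in when it is done.

Besides the shell and the picture viewer there is one more tool, called after ">>>" as name([rows], argument=value, ...), one row to a line, values as JSON. move_arm: Moves the arm, as the interface text tells. Its arguments: {"type":"object","properties":{"plan":{"type":"array","items":{"type":"array"}},"squeeze":{"type":"number"}},"required":["plan"]}

```bash
mkdir -p pics; ls
cat > h.py <<'E'
import numpy as np,cv2
from rig import r
def cam(n):
    im,d=r.camera(n);p=r.camera_params(n);f=240/np.tan(np.radians(p['vfov'])/2)
    v,u=np.mgrid[:480,:640]
    c=np.stack([(u-p['cx'])/f*d,(v-p['cy'])/f*d,d],-1)
    W=(c-np.array(p['t']))@np.array(p['R'])
    W[d==0]=np.nan
    return im,d,W
def save(n,im): cv2.imwrite('pics/'+n,cv2.cvtColor(im,cv2.COLOR_RGB2BGR))
E
python3 - <<'E'
from h import *
for n in('top','scene'):
    im,d,W=cam(n);save(n+'0.png',im);np.savez(n+'0.npz',im=im,W=W);print(r.camera_params(n))
print(r.get_state())
E
```

```text
pics
{'vfov': 48.44910810182775, 'cx': 324.2094147767918, 'cy': 230.8708632275837, 'R': array([[-0.00757169, -0.99967781, -0.02422708],
       [-0.98321471,  0.01185935, -0.18206646],
       [ 0.18229511,  0.02244187, -0.98298772]]), 't': array([-0.07996923,  0.54871043,  1.02162892])}
{'vfov': 45.20634542079197, 'cx': 325.34640011015637, 'cy': 245.6034314256892, 'R': array([[ 0.13653226,  0.99063416,  0.00170359],
       [ 0.73373364, -0.09996973, -0.67204241],
       [-0.66557786,  0.09300545, -0.7405107 ]]), 't': array([ 0.00939876, -0.36014742,  1.7541932 ])}
{'time_s': 0.1, 'joint_positions': array([-1.24800927e+00,  2.38714003e-01, -1.41750664e-02,  1.31922288e+00,
        7.99578204e-06,  1.57079652e+00]), 'qd': array([ 0.00047455, -0.00247045,  0.00314978,  0.00045725,  0.00055844,
       -0.00095468]), 'joint_torque': array([ 8.88114100e-04, -5.39720178e+01,  3.46999598e+01,  1.34378733e-02,
        1.12616899e-04, -1.24353119e-05]), 'position': array([ 0.16641521, -0.49751833,  0.23074349]), 'ee_rot': array([-3.09948261e+00, -5.04625227e-01,  3.19556369e-04]), 'ft_force': array([ 0.16707501, -0.67528682,  0.20002051]), 'moment': array([-0.01063274, -0.02148224,  0.01214047]), 'grip_force': 0.0, 'width': 1.00113060173136}
```

View pics/top0.png

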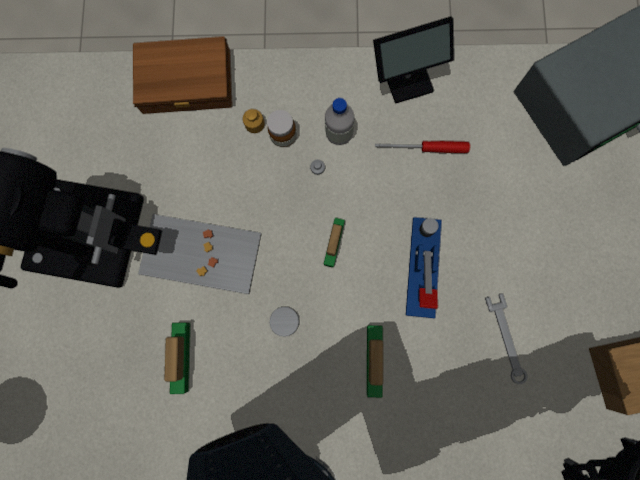

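View pics/scene0.png

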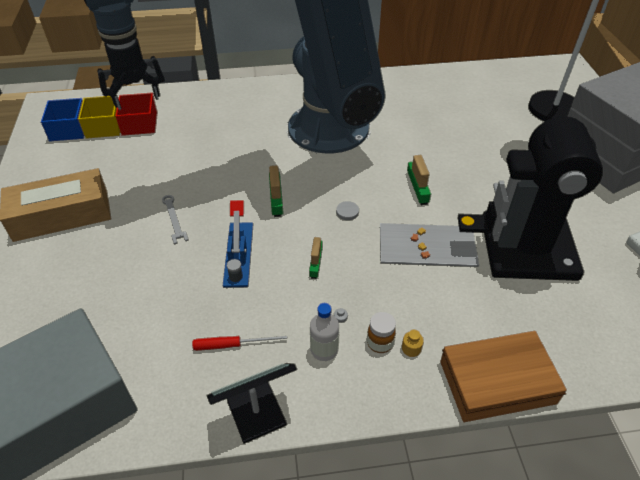

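The top view shows three scraper lookalikes: (334,242), (178,358) and (375,361). The one at (334,242) is clearly the smallest, so I choose it. Chips are at about (208,234), (208,247), (213,262) and (202,271), the jack is at (425,265) with its saddle at (430,226), and the yellow dot is at (147,240).

Run:
```python
from h import *
z=np.load('top0.npz');im=z['im'];W=z['W']
hsv=cv2.cvtColor(im,cv2.COLOR_RGB2HSV).astype(int);H,S,V=hsv[...,0],hsv[...,1],hsv[...,2]
v,u=np.mgrid[:480,:640]
def box(a,b,c,d):return (u>=a)&(u<=c)&(v>=b)&(v<=d)
def rep(n,m):
    P=W[m];P=P[~np.isnan(P[:,0])]
    rc=cv2.minAreaRect((P[:,:2]*1000).astype(np.float32))
    print(n,len(P),'mean',P.mean(0).round(4),'zr',np.percentile(P[:,2],[5,50,95]).round(4),'rect',np.round(rc[0]),np.round(rc[1]),round(rc[2],1))
rep('dot',box(135,228,160,252)&(S>150)&(H>15)&(H<35)&(V>120))
for k,b in enumerate([(201,228,214,239),(201,241,214,252),(207,256,219,267),(195,266,207,277)]): rep('chip%d'%k,box(*b)&(S>110)&(V>90))
pl=box(135,205,265,300)&(S<40)&(abs(W[...,2]-.008)<.006)&(V>90)&(V<175);rep('plate',pl)
for n,b in dict(s=(318,212,352,272),A=(160,318,195,398),B=(360,320,390,400)).items():
    g=box(*b)&(H>45)&(H<80)&(S>120);rep('green '+n,g)
    w=box(*b)&(H<25)&(S>60)&(V>50)&(W[...,2]>.03);rep('wood '+n,w)
bl=box(400,210,450,325)&(H>95)&(H<125)&(S>120);rep('blue all',bl);rep('base',bl&(W[...,2]<.02));rep('cheek',bl&(W[...,2]>.04))
rep('saddle',box(415,212,445,240)&(W[...,2]>.048)&(S<60))
rep('red',box(412,285,442,312)&(S>150)&((H<8)|(H>172)))
print(W[230,300],W[300,330])
c=im[200:330,310:460];c=cv2.resize(c,None,fx=4,fy=4);save('crop.png',c)
```

```text
dot 139 mean [0.5276 0.2575 0.0916] zr [0.0883 0.0919 0.0944] rect [528. 258.] [25. 25.] 63.1
chip0 52 mean [0.5517 0.159  0.0153] zr [0.0113 0.0154 0.0178] rect [551. 159.] [15. 17.] 10.0
chip1 56 mean [0.524  0.1575 0.0154] zr [0.0123 0.0152 0.0192] rect [524. 158.] [16. 15.] 22.3
chip2 54 mean [0.4925 0.1471 0.0153] zr [0.0119 0.0153 0.0186] rect [492. 147.] [16. 16.] 70.8
chip3 59 mean [0.4735 0.1686 0.0147] zr [0.0113 0.0147 0.0182] rect [472. 168.] [16. 17.] 19.5
plate 6277 mean [0.5076 0.1643 0.0072] zr [0.0028 0.0073 0.0108] rect [516. 175.] [275. 201.] 89.5
green s 179 mean [ 0.519  -0.1022  0.0269] zr [0.0224 0.0273 0.0311] rect [ 530. -104.] [20. 97.] 75.9
wood s 262 mean [ 0.5288 -0.1042  0.0596] zr [0.0562 0.0599 0.0633] rect [ 530. -104.] [17. 58.] 75.7
green A 683 mean [0.3016 0.1971 0.0349] zr [0.0201 0.0369 0.0412] rect [301. 203.] [134.  31.] 0.7
wood A 549 mean [0.3019 0.2031 0.0828] zr [0.0795 0.0828 0.0861] rect [302. 204.] [79. 25.] 1.3
green B 459 mean [ 0.2953 -0.1773  0.0366] zr [0.0298 0.037  0.0408] rect [ 293. -180.] [ 27. 133.] 88.6
wood B 531 mean [ 0.2931 -0.1813  0.0823] zr [0.0789 0.0823 0.0855] rect [ 293. -181.] [21. 80.] 88.5
blue all 1885 mean [ 0.4762 -0.2812  0.0164] zr [0.0057 0.0096 0.0542] rect [ 479. -287.] [ 59. 203.] 83.4
base 1540 mean [ 0.4728 -0.2797  0.009 ] zr [0.0054 0.009  0.0125] rect [ 479. -287.] [ 59. 203.] 83.4
cheek 302 mean [ 0.4918 -0.289   0.0524] zr [0.0432 0.0531 0.0564] rect [ 518. -293.] [ 41. 102.] 83.7
saddle 192 mean [ 0.556  -0.2962  0.0539] zr [0.0507 0.0537 0.0575] rect [ 556. -297.] [29. 30.] 43.1
red 298 mean [ 0.4086 -0.2793  0.0932] zr [0.0855 0.0953 0.103 ] rect [ 410. -280.] [32. 37.] 85.1
[ 0.55975007 -0.03317672 -0.00111184] [ 0.41277781 -0.09497438 -0.00259173]
```

View pics/crop.png

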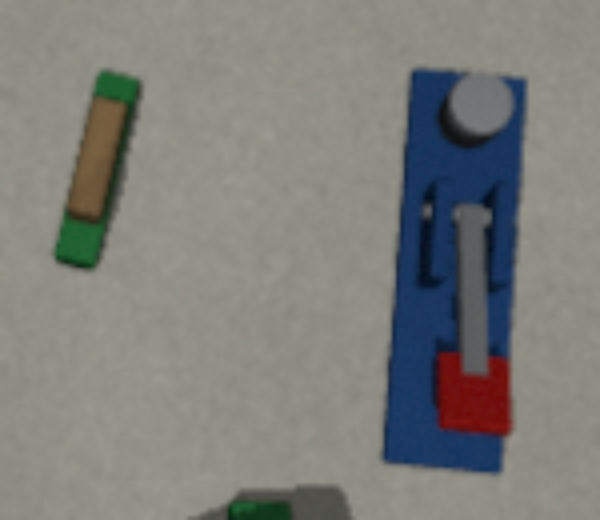

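The crop confirms the choice: a small green bar with a wooden ridge at crop (97,160), measuring about 97×20 mm with a 58×17 mm ridge. The jack's saddle points away from the robot at crop (480,105). Next I need the tester yaw.

Run:
```python
from h import *
z=np.load('top0.npz');im=z['im'];W=z['W']
v,u=np.mgrid[:480,:640]
g=cv2.bilateralFilter(cv2.cvtColor(im,cv2.COLOR_RGB2GRAY),7,30,5)
# plate by height above the local bench
Z=cv2.medianBlur(np.nan_to_num(W[...,2]).astype(np.float32),5)
m=((Z>.0035)&(Z<.02)&(u>160)&(u<275)&(v>205)&(v<305)).astype(np.uint8)
m=cv2.morphologyEx(m,cv2.MORPH_OPEN,np.ones((5,5)))
n,l,s,c=cv2.connectedComponentsWithStats(m);k=1+np.argmax(s[1:,4]);P=W[(l==k)][:,:2]*1000
rc=cv2.minAreaRect(P.astype(np.float32));print(rc,cv2.boxPoints(rc).round())
# wood grain-free check: line edges
e=cv2.Canny(g,25,60);e[:,:165]=0;e[:,270:]=0;e[:205]=0;e[305:]=0
L=cv2.HoughLinesP(e,1,np.pi/360,25,minLineLength=35,maxLineGap=6)
for a,b,c_,d in L[:,0]:
    p,q=W[b,a],W[d,c_];print((a,b,c_,d),p.round(3),q.round(3),round(np.degrees(np.arctan2(q[1]-p[1],q[0]-p[0])),1))
b=(u>262)&(u<305)&(v>300)&(v<342)&(W[...,2]>.009);print('disc',W[b].mean(0),b.sum())
```

```text
((512.3441162109375, 169.73675537109375), (215.65330505371094, 117.09154510498047), 75.48770904541016) [[429.  80.]
 [542.  51.]
 [596. 259.]
 [483. 289.]]
(np.int32(165), np.int32(215), np.int32(260), np.int32(232)) [ 0.596  0.255 -0.001] [0.556 0.051 0.003] -101.1
(np.int32(165), np.int32(279), np.int32(245), np.int32(294)) [ 0.459  0.248 -0.   ] [0.426 0.08  0.002] -101.0
(np.int32(249), np.int32(294), np.int32(261), np.int32(233)) [0.426 0.071 0.003] [ 0.554  0.049 -0.   ] -9.9
disc [ 0.37098671 -0.00198697  0.01333995] 672
```

>>> move_arm([
  [[0.018,-0.01,0],[0,0,0],0.0854],
  [[0.036,-0.02,0],[0,0,0],0.0854],
  [[0.036,-0.02,0],[0,0,0],0.0854],
  [[0.036,-0.02,0],[0,0,0],0.0854],
  [[0.036,-0.02,0],[0,0,0],0.0854],
  [[0.036,-0.02,0],[0,0,0],0.0854],
  [[0.036,-0.02,0],[0,0,0],0.0854],
  [[0.036,-0.02,0],[0,0,0],0.0854],
  [[0.036,-0.02,0],[0,0,0],0.0854],
  [[0.036,-0.02,0],[0,0,0],0.0854],
  [[0.036,-0.02,0],[0,0,0],0.0854],
  [[0.036,-0.02,0],[0,0,0],0.0854],
], squeeze=60)

```text
time_s: 1.1
position: [0.4871, -0.1465, 0.2312]
ee_rot: [-3.101, -0.505, 0.0]
ft_force: [1.2, -0.4, 0.8]
width: 1.0
grip_force: 0.0
```

>>> move_arm([
  [[0.036,-0.02,0],[0,0,0],0.0854],
  [[0.018,-0.01,0],[0,0,0],0.0854],
  [[0,0,0],[0,0,-0.12],0.0854],
  [[0,0,0],[0,0,-0.12],0.0854],
  [[0,0,0],[0,0,-0.12],0.0854],
  [[0,0,0],[0,0,-0.12],0.0854],
  [[0,0,0],[0,0,-0.12],0.0854],
  [[0,0,0],[0,0,-0.12],0.0854],
  [[0,0,0],[0,0,-0.12],0.0854],
  [[0,0,0],[0,0,-0.12],0.0854],
  [[0,0,0],[0,0,-0.12],0.0854],
  [[0,0,0],[0,0,-0.12],0.0854],
])

```text
time_s: 2.1
position: [0.5277, -0.1028, 0.2309]
ee_rot: [-2.267, -2.174, 0.001]
ft_force: [0.4, -0.1, -0.5]
width: 1.0
grip_force: 0.0
```

>>> move_arm([
  [[0,0,0],[0,0,-0.12],0.0854],
  [[0,0,0],[0,0,-0.12],0.0854],
  [[0,0,0],[0,0,-0.12],0.0854],
  [[0,0,0],[0,0,-0.12],0.0854],
  [[0,0,0],[0,0,-0.12],0.0854],
  [[0,0,0],[0,0,-0.12],0.0854],
  [[0,0,0],[0,0,-0.12],0.0854],
  [[0,0,0],[0,0,-0.12],0.0854],
  [[0,0,0],[0,0,-0.12],0.0854],
  [[0,0,0],[0,0,-0.12],0.0854],
  [[0,0,0],[0,0,-0.12],0.0854],
  [[0,0,0],[0,0,0],0.0854],
])

```text
time_s: 3.1
position: [0.5277, -0.1028, 0.2309]
ee_rot: [-0.459, -3.107, -0.0]
ft_force: [-0.7, -0.1, -0.6]
width: 0.999
grip_force: 0.0
```

>>> move_arm([
  [[-0.0025,0,0.02],[0,0,-0.047],0.0854],
  [[0,0,0.036],[0,0,0],0.0854],
  [[0,0,0.036],[0,0,0],0.0854],
  [[0,0,0.036],[0,0,0],0.0854],
  [[0,0,0.036],[0,0,0],0.0854],
  [[0,0,0.02],[0,0,0],0.0854],
  [[0,0,0.014],[0,0,0],0.0854],
  [[0,0,0],[0,0,0],0.0],
  [[0,0,0],[0,0,0],0.0],
  [[0,0,0],[0,0,0],0.0],
  [[0,0,0],[0,0,0],0.0],
  [[0,0,0],[0,0,0],0.0],
])

```text
time_s: 4.1
position: [0.5312, -0.1037, 0.0345]
ee_rot: [0.395, 3.114, -0.0]
ft_force: [0.4, -0.3, 0.9]
width: 0.302
grip_force: 0.0
```

>>> move_arm([
  [[0,0,0],[0,0,0],0.0],
  [[0,0,0],[0,0,0],0.0],
  [[0,0,0],[0,0,0],0.0],
  [[0,0,0],[0,0,0],0.0],
])

```text
time_s: 4.43
position: [0.531, -0.1036, 0.0344]
ee_rot: [0.395, 3.115, 0.0]
ft_force: [-0.3, 0.2, 7.0]
width: 0.201
grip_force: 60.8
```

>>> move_arm([
  [[0,0,-0.02],[0,0,0],0.0],
  [[0,0,-0.04],[0,0,0],0.0],
  [[0,0,-0.04],[0,0,0],0.0],
  [[0,0,0],[0,0,0.116],0.0],
  [[0,0,0],[0,0,0.116],0.0],
  [[0,0,0],[0,0,0.116],0.0],
  [[0,0,0],[0,0,0.116],0.0],
  [[0,0,0],[0,0,0.116],0.0],
  [[0,0,0],[0,0,0.116],0.0],
  [[0,0,0],[0,0,0.116],0.0],
  [[0,0,0],[0,0,0.116],0.0],
  [[0,0,0],[0,0,0.116],0.0],
])

```text
time_s: 5.43
position: [0.5301, -0.1035, 0.1334]
ee_rot: [-1.903, -2.499, 0.0]
ft_force: [0.7, -0.1, -1.4]
width: 0.197
grip_force: 59.8
```

>>> move_arm([
  [[0,0,0],[0,0,0.116],0.0],
  [[0,0,0],[0,0,0.116],0.0],
  [[0,0,0],[0,0,0.116],0.0],
  [[0,0,0],[0,0,0.116],0.0],
  [[0.025,0,0],[0,0,0],0.0],
  [[0.035,0,0],[0,0,0],0.0],
  [[0.035,0.001,0],[0,0,0],0.0],
  [[0.035,0.001,0],[0,0,0],0.0],
  [[0.035,0.0015,0],[0,0,0],0.0],
  [[0.035,0,0],[0,0,0],0.0],
  [[0.035,0,0],[0,0,0],0.0],
  [[0.019,0,0],[0,0,0],0.0],
])

```text
time_s: 6.43
position: [0.5817, 0.1488, 0.1333]
ee_rot: [-2.419, -2.004, -0.002]
ft_force: [0.1, -0.7, -1.7]
width: 0.199
grip_force: 59.8
```

```bash
cat >> h.py <<'E'
def pose():
    s=r.get_state();e=s['ee_rot'];ph=np.degrees(2*np.arctan2(e[1],e[0]))%360
    return s['position'],ph
def todo(x,y,ph):
    p,f=pose();a=np.radians(f);d=np.array([x,y])-p[:2]
    print('pos',p.round(4),'phi',f.round(2),'shift at present yaw',np.round([d@[np.cos(a),np.sin(a)],d@[np.sin(a),-np.cos(a)]],4))
    a=np.radians(ph);print('wz',round(-np.radians((ph-f+180)%360-180),4),'shift at target yaw',np.round([d@[np.cos(a),np.sin(a)],d@[np.sin(a),-np.cos(a)]],4))
YAW=79.1;D=np.array([.5276,.2575]);TX=np.array([np.cos(np.radians(YAW)),np.sin(np.radians(YAW))]);TY=np.array([-TX[1],TX[0]])
def tw(x,y): return D+x*TX+y*TY
def tt(p): d=np.array(p[:2])-D;return np.round([d@TX,d@TY],4)
E
python3 - <<'E'
from h import *
todo(*tw(-.1,-.075),YAW)
im,d,W=cam('top');save('t1.png',cv2.resize(im[160:340,100:340],None,fx=3,fy=3))
E
```

```text
pos [0.5817 0.1488 0.1333] phi 79.27 shift at present yaw [-0.0035  0.0013]
wz 0.003 shift at target yaw [-0.0035  0.0013]
```

View pics/t1.png

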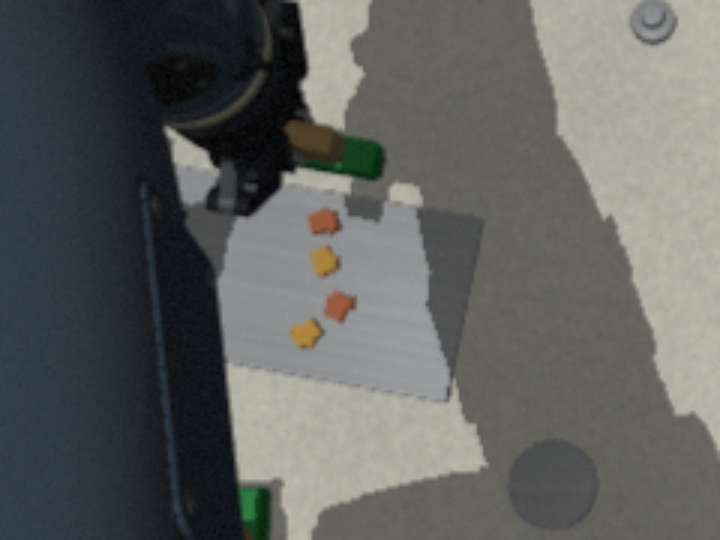

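>>> move_arm([
  [[-0.0035,0.0013,0.02],[0,0,0.003],0.0],
  [[0,0,0.03],[0,0,0],0.0],
  [[0,0,0.025],[0,0,0],0.0],
  [[0,0,0.01],[0,0,0],0.0],
  [[0,0,0.005],[0,0,0],0.0],
  [[0,0,0],[0,0,0],0.0],
])

```text
time_s: 6.98
position: [0.5817, 0.1413, 0.0429]
ee_rot: [-2.424, -1.998, 0.002]
ft_force: [0.2, -0.2, -0.4]
width: 0.196
grip_force: 59.8
```

>>> move_arm([
  [[0,-0.004,0],[0,0,0],0.0],
  [[0,-0.008,0],[0,0,0],0.0],
  [[0,-0.008,0],[0,0,0],0.0],
  [[0,-0.008,0],[0,0,0],0.0],
  [[0,-0.008,0],[0,0,0],0.0],
  [[0,-0.008,0],[0,0,0],0.0],
  [[0,-0.008,0],[0,0,0],0.0],
  [[0,-0.008,0],[0,0,0],0.0],
  [[0,-0.008,0],[0,0,0],0.0],
  [[0,-0.008,0],[0,0,0],0.0],
  [[0,-0.008,0],[0,0,0],0.0],
  [[0,-0.008,0],[0,0,0],0.0],
])

```text
time_s: 7.98
position: [0.4909, 0.1593, 0.0433]
ee_rot: [-2.424, -1.998, 0.0]
ft_force: [0.6, 0.5, -1.5]
width: 0.201
grip_force: 59.8
```

>>> move_arm([
  [[0,-0.008,0],[0,0,0],0.0],
  [[0,-0.008,0],[0,0,0],0.0],
  [[0,-0.008,0],[0,0,0],0.0],
  [[0,-0.008,0],[0,0,0],0.0],
  [[0,-0.008,0],[0,0,0],0.0],
  [[0,-0.008,0],[0,0,0],0.0],
  [[0,-0.008,0],[0,0,0],0.0],
  [[0,-0.008,0],[0,0,0],0.0],
  [[0,-0.004,0],[0,0,0],0.0],
  [[0,0,0],[0,0,0],0.0],
])

```text
time_s: 8.82
position: [0.4239, 0.1722, 0.0433]
ee_rot: [-2.423, -1.999, 0.001]
ft_force: [0.1, -0.1, -1.0]
width: 0.2
grip_force: 59.8
```

Run:
```python
from h import *
p,f=pose();print(p,f,tt(p))
im,d,W=cam('top');save('t2.png',cv2.resize(im[160:340,100:340],None,fx=3,fy=3))
```

```text
[0.42385076 0.17220882 0.04331252] 79.03079539836301 [-0.1034  0.0857]
```

View pics/t2.png

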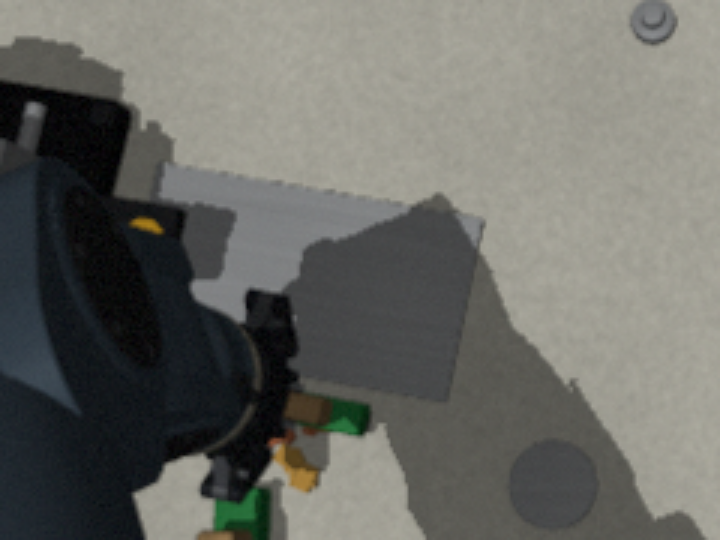

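>>> move_arm([
  [[0,0,-0.01],[0,0,0],0.0],
  [[0,0,-0.035],[0,0,0],0.0],
  [[0,0,-0.035],[0,0,0],0.0],
  [[-0.0157,0.01,0],[0,0,0],0.0],
  [[-0.0314,0.0195,0],[0,0,0],0.0],
  [[-0.0314,0.0195,0],[0,0,0],0.0],
  [[-0.0314,0.0195,0],[0,0,0],0.0],
  [[-0.0314,0.0195,0],[0,0,0],0.0],
  [[-0.0314,0.0195,0],[0,0,0],0.0],
  [[-0.0314,0.0195,0],[0,0,0],0.0],
  [[-0.0314,0.0195,0],[0,0,0],0.0],
  [[-0.0157,0.0095,0],[0,0,0],0.0],
])

```text
time_s: 9.87
position: [0.5319, -0.1082, 0.1232]
ee_rot: [2.425, 1.994, 0.001]
ft_force: [0.3, 0.1, -0.4]
width: 0.2
grip_force: 59.8
```

>>> move_arm([
  [[0,0,0],[0,0,0],0.0],
  [[0,0,0.035],[0,0,0],0.0],
  [[0,0,0.03],[0,0,0],0.0],
  [[0,0,0.015],[0,0,0],0.0],
  [[0,0,0.005],[0,0,0],0.0],
  [[0,0,0.0035],[0,0,0],0.0],
  [[0,0,0],[0,0,0],0.0],
])

```text
time_s: 10.45
position: [0.5303, -0.1039, 0.0353]
ee_rot: [-2.424, -1.998, -0.0]
ft_force: [-0.7, -0.2, -1.4]
width: 0.198
grip_force: 59.8
```

Run:
```python
from h import *
p,f=pose();print(p,f)
im,d,W=cam('top')
hsv=cv2.cvtColor(im,cv2.COLOR_RGB2HSV);P=W[...]
v,u=np.mgrid[:480,:640]
m=((hsv[...,0]<25)&(hsv[...,1]>110)&(hsv[...,2]>90)&(u>150)&(u<262)&(v>210)&(v<345)).astype(np.uint8)
n,l,s,c=cv2.connectedComponentsWithStats(m)
for k in range(1,n):
    if s[k,4]>8: q=np.nanmean(W[l==k],0);print(s[k],q.round(4),tt(q))
# jack where it stands
b=(u>410)&(u<448)&(v>210)&(v<240)&(W[...,2]>.048)&(hsv[...,1]<60);print('saddle',np.nanmean(W[b],0))
todo(.4835,-.2887,-6.6)
```

```text
[ 0.53025486 -0.10389495  0.03525795] 79.01633929774965
[151 233   4  13  36] [0.5278 0.2474 0.0915] [-0.0099 -0.0021]
[201 297   9   8  56] [0.4133 0.1607 0.0075] [-0.1166  0.0939]
[188 300  18  24 191] [0.3912 0.1774 0.0073] [-0.1045  0.1188]
[166 337  12   8  86] [0.3342 0.2033 0.0824] [-0.0898  0.1797]
saddle [ 0.55606433 -0.29625615  0.05373338]
pos [ 0.5308 -0.104   0.0357] phi 79.02 shift at present yaw [-0.1903 -0.0113]
wz 1.4943 shift at target yaw [-0.0258  0.1889]
```

>>> move_arm([
  [[0,0,0.0006],[0,0,0],0.0854],
  [[0,0,0],[0,0,0],0.0854],
  [[0,0,0],[0,0,0],0.0854],
  [[0,0,0],[0,0,0],0.0854],
  [[0,0,0],[0,0,0],0.0854],
  [[0,0,-0.02],[0,0,0],0.0854],
  [[0,0,-0.037],[0,0,0],0.0854],
  [[0,0,-0.037],[0,0,0],0.0854],
  [[0,0,-0.037],[0,0,0],0.0854],
  [[0,0,-0.037],[0,0,0],0.0854],
  [[0,0,0],[0,0,0.115],0.0854],
  [[0,0,0],[0,0,0.115],0.0854],
])

```text
time_s: 11.5
position: [0.5316, -0.1045, 0.2051]
ee_rot: [2.639, 1.698, 0.006]
ft_force: [-0.2, 0.2, -1.4]
width: 0.997
grip_force: 0.0
```

>>> move_arm([
  [[0,0,0],[0,0,0.115],0.0854],
  [[0,0,0],[0,0,0.115],0.0854],
  [[0,0,0],[0,0,0.115],0.0854],
  [[0,0,0],[0,0,0.115],0.0854],
  [[0,0,0],[0,0,0.115],0.0854],
  [[0,0,0],[0,0,0.115],0.0854],
  [[0,0,0],[0,0,0.115],0.0854],
  [[0,0,0],[0,0,0.115],0.0854],
  [[0,0,0],[0,0,0.115],0.0854],
  [[0,0,0],[0,0,0.115],0.0854],
  [[0,0,0],[0,0,0.115],0.0854],
  [[-0.0029,0.02,0],[0,0,0],0.0854],
])

```text
time_s: 12.5
position: [0.5255, -0.122, 0.2022]
ee_rot: [-3.135, 0.192, -0.001]
ft_force: [0.1, 0.0, 0.4]
width: 0.995
grip_force: 0.0
```

>>> move_arm([
  [[-0.005,0.035,0],[0,0,0],0.0854],
  [[-0.005,0.035,0],[0,0,0],0.0854],
  [[-0.005,0.035,0],[0,0,0],0.0854],
  [[-0.005,0.035,0],[0,0,0],0.0854],
  [[-0.003,0.029,0],[0,0,0],0.0854],
  [[0,0,0],[0,0,0],0.0854],
  [[0,0,0],[0,0,0],0.0854],
])

```text
time_s: 13.08
position: [0.4819, -0.2903, 0.202]
ee_rot: [-3.136, 0.187, 0.0]
ft_force: [-0.3, 0.1, 0.1]
width: 0.999
grip_force: 0.0
```

Run:
```python
from h import *
im,d,W=cam('top');save('t3.png',cv2.resize(im[170:340,120:460],None,fx=2.3,fy=2.3))
hsv=cv2.cvtColor(im,cv2.COLOR_RGB2HSV);v,u=np.mgrid[:480,:640]
b=(u>315)&(u<365)&(v>210)&(v<275)&(hsv[...,0]>45)&(hsv[...,0]<80)&(hsv[...,1]>120)
P=W[b];print('scraper',np.nanmean(P,0),cv2.minAreaRect((P[:,:2]*1000).astype(np.float32)))
todo(.483,-.2886,-6.6)
```

```text
scraper [ 0.52328973 -0.11761131  0.02405161] ((527.92626953125, -108.42842864990234), (86.60969543457031, 19.357952117919922), 77.60787200927734)
pos [ 0.4822 -0.2892  0.2021] phi 353.26 shift at present yaw [ 0.0007 -0.0007]
wz -0.0025 shift at target yaw [ 0.0007 -0.0007]
```

View pics/t3.png

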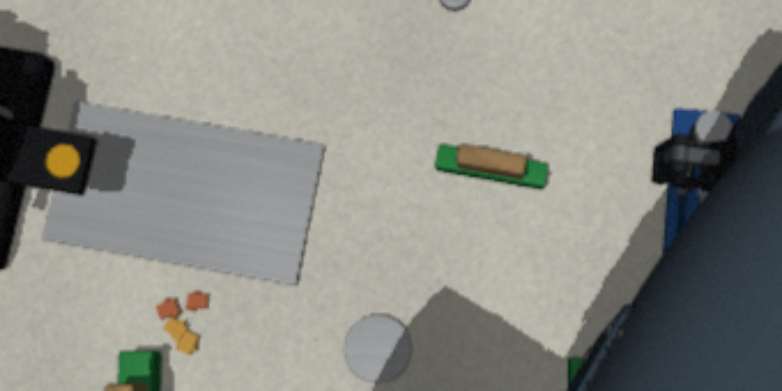

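>>> move_arm([
  [[0.0007,-0.0007,0.02],[0,0,0],0.0854],
  [[0,0,0.036],[0,0,0],0.0854],
  [[0,0,0.036],[0,0,0],0.0854],
  [[0,0,0.036],[0,0,0],0.0854],
  [[0,0,0.03],[0,0,0],0.0854],
  [[0,0,0.016],[0,0,0],0.0854],
  [[0,0,0.008],[0,0,0],0.0854],
  [[0,0,0],[0,0,0],0.0],
  [[0,0,0],[0,0,0],0.0],
  [[0,0,0],[0,0,0],0.0],
  [[0,0,0],[0,0,0],0.0],
  [[0,0,0],[0,0,0],0.0],
], squeeze=80)

```text
time_s: 14.13
position: [0.4846, -0.2891, 0.0221]
ee_rot: [3.134, -0.182, 0.005]
ft_force: [0.4, -0.7, 5.3]
width: 0.458
grip_force: 82.8
```

>>> move_arm([
  [[0,0,0],[0,0,0],0.0],
  [[0,0,0],[0,0,0],0.0],
])

```text
time_s: 14.3
position: [0.4846, -0.2891, 0.0221]
ee_rot: [3.135, -0.182, 0.005]
ft_force: [-0.6, 0.4, 5.1]
width: 0.457
grip_force: 82.7
```

>>> move_arm([
  [[0,0,-0.01],[0,0,0],0.0],
  [[0,0,-0.03],[0,0,0],0.0],
  [[0,0,-0.035],[0,0,0],0.0],
  [[0,0,-0.035],[0,0,0],0.0],
  [[0,0,-0.01],[0,0,0],0.0],
  [[0,0,0],[0,0,-0.06],0.0],
  [[0,0,0],[0,0,-0.11],0.0],
  [[0,0,0],[0,0,-0.11],0.0],
  [[0,0,0],[0,0,-0.11],0.0],
  [[0,0,0],[0,0,-0.11],0.0],
  [[0,0,0],[0,0,-0.11],0.0],
  [[0,0,0],[0,0,-0.11],0.0],
])

```text
time_s: 15.3
position: [0.4825, -0.2879, 0.1392]
ee_rot: [-2.995, -0.942, 0.002]
ft_force: [1.5, 0.1, -8.2]
width: 0.459
grip_force: 83.1
```

>>> move_arm([
  [[0,0,0],[0,0,-0.11],0.0],
  [[0,0,0],[0,0,-0.11],0.0],
  [[0,0,0],[0,0,-0.11],0.0],
  [[0,0,0],[0,0,-0.11],0.0],
  [[0,0,0],[0,0,-0.11],0.0],
  [[0,0,0],[0,0,-0.11],0.0],
  [[0,0,0],[0,0,-0.11],0.0],
  [[0,0,0],[0,0,0],0.0],
])

```text
time_s: 15.97
position: [0.4826, -0.2879, 0.1392]
ee_rot: [-2.423, -1.997, 0.001]
ft_force: [-1.1, -0.4, -8.0]
width: 0.455
grip_force: 83.2
```

Run:
```python
from h import *
todo(*tw(-.137,0),YAW)
```

```text
pos [ 0.4826 -0.2879  0.1392] phi 78.99 shift at present yaw [ 0.407  -0.0597]
wz -0.0019 shift at target yaw [ 0.4071 -0.0589]
```

>>> move_arm([
  [[0.02,-0.003,0],[0,0,0],0.0],
  [[0.0367,-0.0053,0],[0,0,0],0.0],
  [[0.0367,-0.0053,0],[0,0,0],0.0],
  [[0.0367,-0.0053,0],[0,0,0],0.0],
  [[0.0367,-0.0053,0],[0,0,0],0.0],
  [[0.0367,-0.0053,0],[0,0,0],0.0],
  [[0.0367,-0.0053,0],[0,0,0],0.0],
  [[0.0367,-0.0053,0],[0,0,0],0.0],
  [[0.0367,-0.0053,0],[0,0,0],0.0],
  [[0.0367,-0.0053,0],[0,0,0],0.0],
  [[0.0367,-0.0053,0],[0,0,0],0.0],
  [[0.02,-0.003,0],[0,0,0],0.0],
])

```text
time_s: 16.97
position: [0.5046, 0.1259, 0.1398]
ee_rot: [-2.43, -1.989, -0.001]
ft_force: [0.0, -1.0, -8.1]
width: 0.452
grip_force: 83.2
```

>>> move_arm([
  [[0,0,0.02],[0,0,0],0.0],
  [[0,0,0.03],[0,0,0],0.0],
  [[0,0,0.02],[0,0,0],0.0],
  [[0,0,0],[0,0,0],0.0],
  [[0,0,0],[0,0,0],0.0],
])

```text
time_s: 17.38
position: [0.5038, 0.1221, 0.0694]
ee_rot: [-2.43, -1.988, 0.005]
ft_force: [0.4, -1.1, -8.0]
width: 0.451
grip_force: 83.5
```

Run:
```python
from h import *
todo(*tw(-.137,0),YAW)
im,d,W=cam('scene');save('s3.png',cv2.resize(im[150:320,330:560],None,fx=3,fy=3))
im,d,W=cam('top');np.savez('t4.npz',im=im,W=W)
hsv=cv2.cvtColor(im,cv2.COLOR_RGB2HSV)
cv2.imwrite('pics/t4.png',cv2.cvtColor(cv2.resize(im[190:320,120:320],None,fx=3.5,fy=3.5),cv2.COLOR_RGB2BGR))
```

```text
pos [0.5038 0.1221 0.0694] phi 78.57 shift at present yaw [ 0.0004 -0.0023]
wz -0.0092 shift at target yaw [ 0.0005 -0.0023]
```

View pics/s3.png

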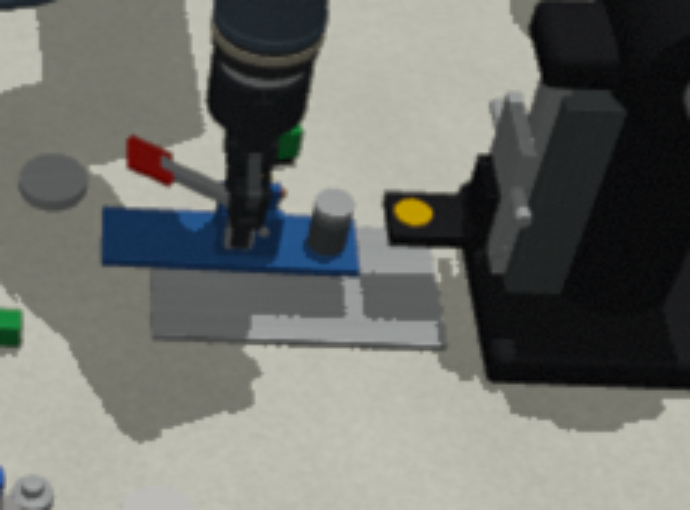

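Run:
```python
from h import *
im,d,W=cam('scene')
hsv=cv2.cvtColor(im,cv2.COLOR_RGB2HSV).astype(int);v,u=np.mgrid[:480,:640]
b=(u>432)&(u<452)&(v>208)&(v<232)&(W[...,2]>.09)&(hsv[...,1]<70);P=W[b]
print(b.sum(),np.percentile(P[:,2],[5,25,50,75,95]))
zt=np.percentile(P[:,2],90);t=P[P[:,2]>zt-.006];rc=cv2.minEnclosingCircle((t[:,:2]*1000).astype(np.float32));print('saddle',len(t),t.mean(0),rc,tt(np.array(rc[0])/1000))
b=(u>455)&(u<482)&(v>210)&(v<232)&(hsv[...,1]>150)&(hsv[...,0]>15)&(hsv[...,0]<35);q=W[b].mean(0);print('dot',q,tt(q))
p,f=pose();print(tt(p))
```

```text
133 [0.09424194 0.10039757 0.10229922 0.10418834 0.10657663]
saddle 105 [0.52130734 0.19356896 0.10325595] ((520.226806640625, 193.5635528564453), 17.31224822998047) [-0.0642 -0.0048]
dot [0.52767331 0.25556342 0.09087219] [-0.0019 -0.0004]
[-0.1367 -0.0045]
```

>>> move_arm([
  [[0,-0.004,0],[0,0,-0.009],0.0],
  [[0,0,0.018],[0,0,0],0.0],
  [[0,0,0.012],[0,0,0],0.0],
  [[0,0,0.0055],[0,0,0],0.0],
  [[0,0,0],[0,0,0],0.0],
  [[0,0,0],[0,0,0],0.0],
])

```text
time_s: 18.03
position: [0.5014, 0.1232, 0.0353]
ee_rot: [2.42, 2.003, 0.001]
ft_force: [0.7, -0.2, -7.4]
width: 0.456
grip_force: 83.7
```

Run:
```python
from h import *
p,f=pose();print(p,f,tt(p))
im,d,W=cam('scene')
hsv=cv2.cvtColor(im,cv2.COLOR_RGB2HSV).astype(int);v,u=np.mgrid[:480,:640]
b=(u>428)&(u<455)&(v>210)&(v<250)&(W[...,2]>.055)&(hsv[...,1]<70);P=W[b]
zt=np.percentile(P[:,2],90);t=P[P[:,2]>zt-.006];rc=cv2.minEnclosingCircle((t[:,:2]*1000).astype(np.float32));print('saddle',len(t),t.mean(0),rc,tt(np.array(rc[0])/1000))
b=(abs(u-440)<60)&(hsv[...,0]>95)&(hsv[...,0]<125)&(hsv[...,1]>120)&(v>200)&(v<270)&(u<455)&(W[...,2]<.035)
P=W[b];rc=cv2.minAreaRect((P[:,:2]*1000).astype(np.float32));print(rc,np.percentile(P[:,2],[10,50,90]),tt(P.mean(0)))
L=(P-P.mean(0));c=np.linalg.lstsq(np.c_[(P[:,:2]-D)@TX,(P[:,:2]-D)@TY,np.ones(len(P))],P[:,2],rcond=None)[0];print('tilt',c)
```

```text
[0.50138731 0.1232013  0.03533557] 79.2256168872732 [-0.1368  0.0003]
saddle 100 [0.51596894 0.19392531 0.06770696] ((516.7742919921875, 193.51608276367188), 19.33482551574707) [-0.0649 -0.0015]
((506.9302978515625, 137.9082794189453), (159.3427276611328, 63.83500671386719), 79.85018157958984) [0.01893519 0.02232723 0.02589907] [-0.13   -0.0104]
tilt [-0.00291676  0.02477716  0.02221267]
```

>>> move_arm([
  [[0,0,0.0018],[0,0,0],0.0],
  [[0.005,0,0],[0,0,0],0.0],
  [[0.008,0,0],[0,0,0],0.0],
  [[0.008,0,0],[0,0,0],0.0],
  [[0.008,0,0],[0,0,0],0.0],
  [[0.008,0,0],[0,0,0],0.0],
  [[0.008,0,0],[0,0,0],0.0],
  [[0.008,0,0],[0,0,0],0.0],
  [[0.007,0,0],[0,0,0],0.0],
  [[0.0035,0,0],[0,0,0],0.0],
  [[0,0,0],[0,0,0],0.0],
])

```text
time_s: 19.0
position: [0.5133, 0.1864, 0.0329]
ee_rot: [-2.419, -2.004, -0.001]
ft_force: [1.0, 0.4, -8.0]
width: 0.456
grip_force: 83.7
```

>>> move_arm([
  [[0,0,0.0015],[0,0,0],0.0],
  [[0,0,0.0015],[0,0,0],0.0],
  [[0,0,0],[0,0,0],0.0],
])

```text
time_s: 19.25
position: [0.513, 0.1853, 0.0302]
ee_rot: [-2.42, -2.003, -0.001]
ft_force: [-1.7, 0.2, -2.1]
width: 0.451
grip_force: 84.4
```

Run:
```python
from h import *
p,f=pose();print(p,f,tt(p),r.get_state()['ft_force'])
im,d,W=cam('scene');save('s5.png',cv2.resize(im[150:320,330:560],None,fx=3,fy=3))
```

```text
[0.51299459 0.18528064 0.03022851] 79.21404847799636 [-0.0737  0.0007] [-1.73608746  0.19423279 -2.12836329]
```

View pics/s5.png

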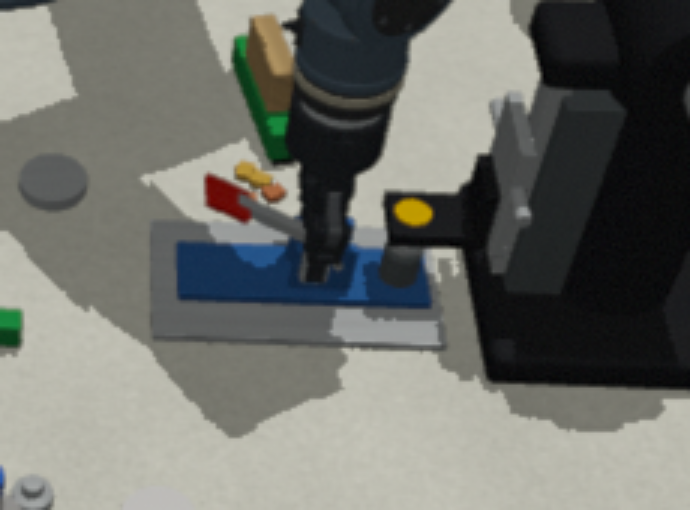

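>>> move_arm([
  [[0,0,0.0005],[0,0,0],0.0],
  [[0,0,0],[0,0,0],0.0854],
  [[0,0,0],[0,0,0],0.0854],
  [[0,0,0],[0,0,0],0.0854],
  [[0,0,0],[0,0,0],0.0854],
  [[0,0,-0.01],[0,0,0],0.0854],
  [[0,0,-0.03],[0,0,0],0.0854],
  [[0,0,-0.035],[0,0,0],0.0854],
  [[0,0,-0.035],[0,0,0],0.0854],
  [[0,0,-0.03],[0,0,0],0.0854],
  [[-0.02,0,0],[0,0,0],0.0],
  [[-0.03,0,0],[0,0,0],0.0],
])

```text
time_s: 20.3
position: [0.5055, 0.1379, 0.1723]
ee_rot: [2.416, 2.005, 0.008]
ft_force: [0.7, -0.5, -0.3]
width: 0.747
grip_force: 0.0
```

>>> move_arm([
  [[-0.03,0,0],[0,0,0],0.0],
  [[-0.02,0,0],[0,0,0],0.0],
  [[-0.02,0,0],[0,0,0],0.0],
  [[0,0,0],[0,0,0],0.0],
  [[0,0,0],[0,0,0],0.0],
  [[0,0,0],[0,0,0],0.0],
])

```text
time_s: 20.8
position: [0.491, 0.0679, 0.17]
ee_rot: [2.42, 2.003, 0.001]
ft_force: [0.4, 0.4, -1.1]
width: 0.0
grip_force: 0.0
```

Run:
```python
from h import *
p,f=pose();print(p,f,tt(p))
im,d,W=cam('scene');hsv=cv2.cvtColor(im,cv2.COLOR_RGB2HSV).astype(int);v,u=np.mgrid[:480,:640]
R=lambda b:W[b][~np.isnan(W[b][:,0])]
b=(u>385)&(u<430)&(v>195)&(v<235)&(hsv[...,1]>170)&((hsv[...,0]<6)|(hsv[...,0]>172))&(W[...,2]>.06);P=R(b);print('red',len(P),P.mean(0),tt(P.mean(0)),np.percentile(P[:,2],[5,95]))
b=(u>380)&(u<480)&(hsv[...,0]>95)&(hsv[...,0]<125)&(hsv[...,1]>120)&(v>220)&(v<262)&(W[...,2]<.03);P=R(b)
rc=cv2.minAreaRect((P[:,:2]*1000).astype(np.float32));print('base',rc,tt(np.array(rc[0])/1000),np.median(P[:,2]))
b=(u>447)&(u<475)&(v>228)&(v<248)&(hsv[...,1]<70)&(W[...,2]>.03)&(W[...,2]<.068);P=R(b);print('saddle side',len(P),tt(P.mean(0)))
im,d,W=cam('top');save('t6.png',cv2.resize(im[190:320,120:320],None,fx=3.5,fy=3.5))
```

```text
[0.49098961 0.0679484  0.16997611] 79.20861215894784 [-1.931e-01  1.000e-04]
red 123 [0.5040963  0.10933474 0.10287784] [-0.1499 -0.0049] [0.09421401 0.11047276]
base ((514.4872436523438, 179.81063842773438), (203.099853515625, 63.6942138671875), 79.37789154052734) [-0.0788 -0.0018] 0.01721131780092639
saddle side 118 [-0.0042 -0.01  ]
```

View pics/t6.png

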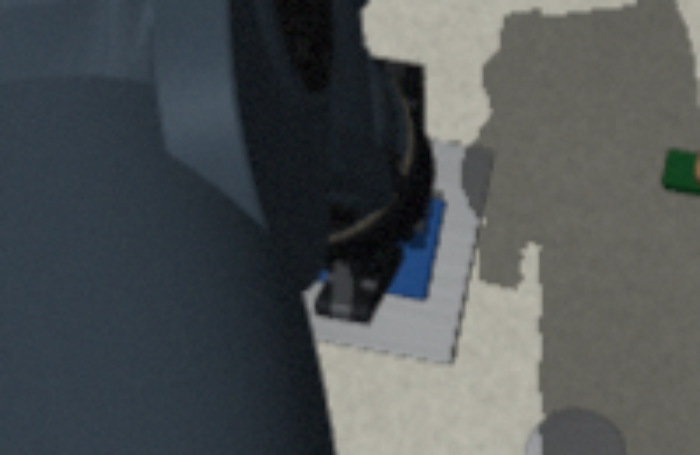

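>>> move_arm([
  [[0.02,0.001,0],[0,0,0],0.0],
  [[0.022,0.001,0],[0,0,0],0.0],
  [[0,0,0.02],[0,0,0],0.0],
  [[0,0,0.025],[0,0,0],0.0],
  [[0,0,0.01],[0,0,0],0.0],
  [[0,0,0.005],[0,0,0],0.0],
  [[0,0,0.003],[0,0,0],0.0],
  [[0,0,0],[0,0,0],0.0],
])

```text
time_s: 21.57
position: [0.5004, 0.1088, 0.1067]
ee_rot: [-2.419, -2.003, -0.0]
ft_force: [-1.1, 2.6, 2.0]
width: -0.002
grip_force: 1.2
```

>>> move_arm([
  [[-0.0023,0,0.005],[0,0,0],0.0],
  [[-0.0023,0,0.005],[0,0,0],0.0],
  [[-0.0018,0,0.005],[0,0,0],0.0],
  [[-0.0018,0,0.005],[0,0,0],0.0],
  [[-0.0013,0,0.005],[0,0,0],0.0],
  [[-0.0013,0,0.005],[0,0,0],0.0],
  [[-0.0008,0,0.005],[0,0,0],0.0],
  [[-0.0008,0,0.005],[0,0,0],0.0],
  [[-0.0003,0,0.005],[0,0,0],0.0],
  [[0,0,0.004],[0,0,0],0.0],
  [[0,0,0],[0,0,0],0.0],
])

```text
time_s: 22.48
position: [0.4983, 0.0951, 0.0569]
ee_rot: [2.42, 2.001, -0.001]
ft_force: [1.3, -3.8, 5.2]
width: 0.001
grip_force: 2.7
```

>>> move_arm([
  [[0,0,0.002],[0,0,0],0.0],
  [[0,0,0.002],[0,0,0],0.0],
  [[0,0,0.002],[0,0,0],0.0],
  [[0,0,0],[0,0,0],0.0],
  [[0,0,0],[0,0,0],0.0],
])

```text
time_s: 22.9
position: [0.4983, 0.0952, 0.0519]
ee_rot: [2.42, 2.001, -0.0]
ft_force: [-0.8, -3.9, 9.2]
width: -0.002
grip_force: 4.5
```

Run:
```python
from h import *
p,f=pose();print(p,f,tt(p),r.get_state()['ft_force'])
im,d,W=cam('scene');hsv=cv2.cvtColor(im,cv2.COLOR_RGB2HSV).astype(int);v,u=np.mgrid[:480,:640]
b=(u>455)&(u<482)&(v>195)&(v<232)&(hsv[...,1]>150)&(hsv[...,0]>15)&(hsv[...,0]<35);print('dot',W[b].mean(0))
b=(u>380)&(u<480)&(hsv[...,0]>95)&(hsv[...,0]<125)&(hsv[...,1]>120)&(v>220)&(v<262)&(W[...,2]<.03);P=W[b];P=P[~np.isnan(P[:,0])]
rc=cv2.minAreaRect((P[:,:2]*1000).astype(np.float32));print('base',rc,tt(np.array(rc[0])/1000))
```

```text
[0.49833385 0.09517811 0.05187424] 79.18580514432269 [-0.1649 -0.002 ] [-0.84905313 -3.88353787  9.19338557]
dot [0.52691756 0.25562531 0.10266197]
base ((514.50439453125, 179.73275756835938), (203.1658477783203, 64.08863830566406), 79.09068298339844) [-0.0788 -0.0018]
```

>>> move_arm([
  [[0,0,-0.006],[0,0,0],0.0],
  [[0.0003,0,-0.006],[0,0,0],0.0],
  [[0.0008,0,-0.006],[0,0,0],0.0],
  [[0.0008,0,-0.006],[0,0,0],0.0],
  [[0.0015,0,-0.006],[0,0,0],0.0],
  [[0.0015,0,-0.006],[0,0,0],0.0],
  [[0.002,0,-0.006],[0,0,0],0.0],
  [[0.0025,0,-0.006],[0,0,0],0.0],
  [[0.0025,0,-0.006],[0,0,0],0.0],
  [[0,0,-0.006],[0,0,0],0.0],
  [[0,0,-0.006],[0,0,0],0.0],
  [[0,0,0],[0,0,0],0.0],
])

```text
time_s: 23.95
position: [0.5004, 0.1075, 0.1183]
ee_rot: [2.42, 2.003, 0.0]
ft_force: [0.6, -0.2, -0.6]
width: 0.002
grip_force: 0.0
```

>>> move_arm([
  [[0,0,0],[0,0,0],0.0],
  [[0,0,0],[0,0,0],0.0],
  [[0,0,0],[0,0,0],0.0],
])

```text
time_s: 24.2
position: [0.4999, 0.1075, 0.117]
ee_rot: [-2.42, -2.003, 0.001]
ft_force: [-0.3, 0.7, -0.4]
width: 0.001
grip_force: 0.0
```

Run:
```python
from h import *
p,f=pose();print(p,f,tt(p),r.get_state()['ft_force'])
im,d,W=cam('scene');hsv=cv2.cvtColor(im,cv2.COLOR_RGB2HSV).astype(int);v,u=np.mgrid[:480,:640]
b=(u>455)&(u<482)&(v>195)&(v<232)&(hsv[...,1]>150)&(hsv[...,0]>15)&(hsv[...,0]<35);print('dot',W[b].mean(0))
b=(u>385)&(u<430)&(v>195)&(v<235)&(hsv[...,1]>170)&((hsv[...,0]<6)|(hsv[...,0]>172))&(W[...,2]>.06);P=W[b];print('red',len(P),P.mean(0),tt(P.mean(0)),np.percentile(P[:,2],[5,95]))
b=(u>380)&(u<480)&(hsv[...,0]>95)&(hsv[...,0]<125)&(hsv[...,1]>120)&(v>220)&(v<262)&(W[...,2]<.03);P=W[b];P=P[~np.isnan(P[:,0])]
rc=cv2.minAreaRect((P[:,:2]*1000).astype(np.float32));print('base',rc,tt(np.array(rc[0])/1000))
```

```text
[0.49992768 0.1074788  0.11700074] 79.21716748579036 [-0.1525 -0.0012] [-0.28431891  0.72234951 -0.38833056]
dot [0.52795311 0.25541741 0.09102336]
red 101 [0.50676766 0.10975275 0.1020717 ] [-0.149  -0.0075] [0.09252294 0.11047175]
base ((514.776123046875, 179.0707550048828), (202.80007934570312, 61.996524810791016), 79.59312438964844) [-0.0794 -0.0022]
```

The handle is fully up and the bracket is down at its start height. Now the final press: 67 mm down in all, about 1–2 mm past the stop.

>>> move_arm([
  [[0,0,0.007],[0,0,0],0.0],
  [[0,0,0.006],[0,0,0],0.0],
  [[-0.0023,0,0.006],[0,0,0],0.0],
  [[-0.0023,0,0.006],[0,0,0],0.0],
  [[-0.0018,0,0.006],[0,0,0],0.0],
  [[-0.0018,0,0.006],[0,0,0],0.0],
  [[-0.0013,0,0.006],[0,0,0],0.0],
  [[-0.0013,0,0.006],[0,0,0],0.0],
  [[-0.0008,0,0.006],[0,0,0],0.0],
  [[-0.0005,0,0.005],[0,0,0],0.0],
  [[0,0,0.004],[0,0,0],0.0],
  [[0,0,0.003],[0,0,0],0.0],
])

```text
time_s: 25.25
position: [0.4982, 0.0949, 0.0505]
ee_rot: [2.42, 2.001, -0.001]
ft_force: [-8.4, -6.4, 38.0]
width: -0.001
grip_force: 19.3
```

>>> move_arm([
  [[0,0,0],[0,0,0],0.0],
  [[0,0,0],[0,0,0],0.0],
  [[0,0,0],[0,0,0],0.0],
  [[0,0,0],[0,0,0],0.0],
])

```text
time_s: 25.58
position: [0.4981, 0.0949, 0.0514]
ee_rot: [2.42, 2.001, 0.0]
ft_force: [-4.8, -5.2, 20.5]
width: -0.002
grip_force: 10.2
```

Run:
```python
from h import *
p,f=pose();print(p,f,tt(p),r.get_state()['ft_force'])
im,d,W=cam('scene');hsv=cv2.cvtColor(im,cv2.COLOR_RGB2HSV).astype(int);v,u=np.mgrid[:480,:640]
b=(u>455)&(u<482)&(v>195)&(v<232)&(hsv[...,1]>150)&(hsv[...,0]>15)&(hsv[...,0]<35);print('dot',W[b].mean(0))
b=(u>380)&(u<480)&(hsv[...,0]>95)&(hsv[...,0]<125)&(hsv[...,1]>120)&(v>220)&(v<262)&(W[...,2]<.03);P=W[b];P=P[~np.isnan(P[:,0])]
rc=cv2.minAreaRect((P[:,:2]*1000).astype(np.float32));print('base',rc,tt(np.array(rc[0])/1000))
```

```text
[0.49809991 0.09493404 0.05135792] 79.1900822021738 [-0.1652 -0.0018] [-4.75713174 -5.18691544 20.51191006]
dot [nan nan nan]
base ((514.87451171875, 179.40005493164062), (203.67892456054688, 62.47328567504883), 79.49747467041016) [-0.0791 -0.0023]
```

Run:
```python
from h import *
im,d,W=cam('scene');hsv=cv2.cvtColor(im,cv2.COLOR_RGB2HSV).astype(int);v,u=np.mgrid[:480,:640]
b=(u>455)&(u<482)&(v>195)&(v<232)&(hsv[...,1]>150)&(hsv[...,0]>15)&(hsv[...,0]<35);z=np.nanmean(W[b],0);print('dot',z,r.get_state()['ft_force'])
if z[2]>.099: print(r.finish_job())
```

```text
dot [0.5270541  0.25531532 0.10324455] [-4.53958612 -5.27605819 21.11919248]
the job is handed in; nothing more can be done
None
```

The job is handed in, though no verdict came back: by my camera measurements the chips are off the plate, the scraper is set down clear of it, the trial stroke is done, and the handle is held fully down with the bracket raised about 12 mm on the jack.

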